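# Close the ink jars after printing

## Task

The lids of the three black-lidded ink jars on the glass slab sit loose and proud of their jars. Press each one gently down with the fingertips until it is fully closed, the quickest-drying ink first: the wide tub, then the tall jar, then the small pot. Do not pick up, tip or push away the jars, and leave everything else on the bench alone.

Things in the scene. Friction and masses are not known exactly. Their poses are not given: they have to be found in the camera images.
- slab: Glass inking slab, 380 x 520 x 8 mm, fixed on the table; origin under its centre on the table, so its top is 8 mm higher. All three ink jars stand on it.
- tub: Wide tub: round white ink jar with a paper label and a black press-on lid, loose on the glass. 84 mm across, body 45 mm tall to the shoulder; lid top 63 mm above its foot when closed. Origin: centre of its underside, z up.
- tub_lid (a joint): How far the lid of the wide tub is pressed down, m: 0 stands 10 mm proud (white neck showing), 0.010 fully closed on the shoulder. Starts at 0 to 0.003. Slides straight down under about 5 N and stays where it is left. Its top gives on a springy liner, 5 N per mm, and comes back: 1 mm of give before the lid slides, a growing push once it is closed. Up to 25 N does no harm.
- tub_top (a point): Centre of the flat top of the lid of the wide tub; moves with the lid. The lid is 86 mm across and 18 mm thick.
- tall: Tall jar: round white ink jar with a paper label and a black press-on lid, loose on the glass. 64 mm across, body 100 mm tall to the shoulder; lid top 118 mm above its foot when closed. Origin: centre of its underside, z up.
- tall_lid (a joint): How far the lid of the tall jar is pressed down, m: 0 stands 10 mm proud (white neck showing), 0.010 fully closed on the shoulder. Starts at 0 to 0.003. Slides straight down under about 5 N and stays where it is left. Its top gives on a springy liner, 5 N per mm, and comes back: 1 mm of give before the lid slides, a growing push once it is closed. Up to 25 N does no harm.
- tall_top (a point): Centre of the flat top of the lid of the tall jar; moves with the lid. The lid is 66 mm across and 18 mm thick.
- pot: Small pot: round white ink jar with a paper label and a black press-on lid, loose on the glass. 48 mm across, body 30 mm tall to the shoulder; lid top 48 mm above its foot when closed. Origin: centre of its underside, z up.
- pot_lid (a joint): How far the lid of the small pot is pressed down, m: 0 stands 10 mm proud (white neck showing), 0.010 fully closed on the shoulder. Starts at 0 to 0.003. Slides straight down under about 5 N and stays where it is left. Its top gives on a springy liner, 5 N per mm, and comes back: 1 mm of give before the lid slides, a growing push once it is closed. Up to 25 N does no harm.
- pot_top (a point): Centre of the flat top of the lid of the small pot; moves with the lid. The lid is 50 mm across and 18 mm thick.
- tin: Bystander: plain steel tin with no black lid, 66 mm across, 80 mm tall; origin at its underside, not to be disturbed.
- knife1: Bystander: ink knife lying flat on the glass, 200 mm long, under 30 mm high; origin at its underside, not to be disturbed.
- knife2: Bystander: ink knife lying flat on the glass, 180 mm long, under 30 mm high; origin at its underside, not to be disturbed.
- brayer: Bystander: ink roller lying on the table: rubber roll 100 mm long, wooden handle; origin at its underside, not to be disturbed.
- cup: Bystander: empty white cup, 85 mm tall; origin at its underside, not to be disturbed.
- tape: Bystander: cardboard ring 90 mm across, 25 mm high; origin at its underside, not to be disturbed.
There are look-alikes about, which are no part of the job. Leave any purple look-alike of the tall alone. What is shaped like the pot but brown or yellow is not meant.

How it is judged:
By the outcome, as a careful person would: the job done as asked, in the order asked, and still so for the second after the job is handed in, with the robot touching nothing.
It also fails if it takes over 46 s, if anything falls off the work surface, if the arm or the gripper's body presses on something with over 40 N, if the wrist force passes 120 N, or if a joint passes its speed limit or range.

## Robot

A 6-joint arm with a two-finger parallel gripper is mounted at the origin on the work surface. World frame = base frame: x ahead of the robot, y to its left, z up, the work surface at z = 0. Lengths are in mm, angles in rad, forces in N, time in s.
With the tool pointing down it reaches from about 250 to 725 mm from the base axis. Payload 9.7 kg.
Tool frame: the origin (TCP) lies between the finger pads; the fingertips stand 25 mm ahead of it and the grasp point (between the pads) lies 6 mm ahead of it; z points along the fingers, y is the line along which they close (so a half turn about z gives the same grasp; the last joint's range is limited). The gripper opens to 85 mm and grips with 20 to 120 N. Pads are 22 mm wide; open, the fingers measure 114 mm over their backs; the gripper's body (76 mm by 85 mm) begins 54 mm behind the grasp point. The pads swing forward as they close: fully open they stand 13 mm farther back than shut.
Start: joints at [-1.129, 0.087, 0.176, 1.66, 0, 1.571], TCP at [235.159, -497.189, 256.284] pointing down, gripper open.
Joint ranges: [-3.13, 3.13], [-0.85, 1.81], [-1.15, 1.24], [-2.2, 2.28], [-1.44, 1.52], [-3.14, 3.14]. Speed limits (rad/s): [2.22, 2.22, 2.57, 3.14, 3.14, 3.14].

## Interface

Orientations are given as a rotation vector (axis times angle).
In Python, from bench import observe, optics, workorder gives the robot as it stands.
- The arm moves only by the tool drive_tool, never from a script. Its argument "series" is a list of rows, each an object with "linear": the shift along the world's x, y, z in units of 50 mm (1.0 is 50 mm), a list of three; "rotation": the turn, a rotation vector about the world's x, y, z in rad, a list of three; "gripper": the opening, from -1 (shut) to 1 (fully open), so that 0 is half open. In form: [{"linear": [tx, ty, tz], "rotation": [ax, ay, az], "gripper": gripper}, ...]. A call has exactly 10 rows; each row shifts and turns the commanded pose from where the row before left it; what a row does not reach is not made up. A row lasts 1/8 s, in which the tool goes at most 62.5 mm and 10.7 degrees, less where a joint would pass 70% of its speed; a pose out of reach is approached as far as the arm can. A call is refused whole if a number of a shift passes 1 or a number of a turn 0.188, either way. A call with a gripper value outside its range is refused whole. The fingers move at their own pace and stop on an object; the grip force is fixed at half the most. Time passes only in rows, so rows that do not move let the fingers close, or fill a call up. It gives the time, the measured TCP pose, the force, the opening and the grip force at its end, in the units of the state.
- observe(): the state, without advancing time (a new reading comes with each control period).
- optics.read_camera(name): name is "scene" or "top" or "wrist"; returns a dict with "image" (420x560x3 uint8, red, green, blue), "intrinsics" (3x3 intrinsics, pixels), "world_to_cam" (4x4, takes a point from world to camera coordinates). Camera axes: x right, y down, z forward; pixel columns grow to the right and rows downward; lengths in mm; the calibration is good to about 2 mm. A picture is of the moment at which its call begins. There is no depth.
- workorder.sign_off(): hands the job in; it is judged then, once.
The state is a dict: "clock": time; "joint_pos": joint angles; "qvel": joint speeds; "effort": joint torques, N m; "ee_pos": TCP position; "orientation": TCP orientation; "contact_force": force on the tool from outside, world axes, zero at the start; "torque": the same for the moment, N m; "gripper_width": finger opening in mm; "gripper_force": force on a finger pad.
Only numpy, scipy, OpenCV 4.12 (cv2) and the standard library are available. Lean on these libraries where they do the work, as an engineer would, in place of code of your own. Each camera call takes 0.05 s, during which the arm holds its last target. There are 200 camera calls.

## Working session

There is one attempt and no reset: what is moved stays moved. The work goes in short steps, Python scripts to look and compute and a tool call to move; the robot and the scene stay as the last step left them, time stands still between calls to the robot, and variables do not carry over. Pictures are saved under pics/ and viewed, at most 10 in all, crops included, and the job is handed in when it is done.

Besides the shell and the picture viewer there is one more tool, called after "Call:" by a JSON object that holds its "fn" and its "kwargs". drive_tool: Moves the arm, as the interface text tells. Its arguments: {"type":"object","properties":{"series":{"type":"array"}},"required":["series"]}

```bash
mkdir -p pics
python3 - <<'E'
from bench import observe, optics
import cv2,pickle
d={}
for n in("top","scene"):
    c=optics.read_camera(n);d[n]=c
    cv2.imwrite(f"pics/{n}0.png",c["image"][:,:,::-1])
    print(n,c["intrinsics"].tolist(),c["world_to_cam"].round(3).tolist())
pickle.dump(d,open("c.pkl","wb"))
print(observe())
E
```

```text
top [[392.3251578094931, 0.0, 272.7608740490801], [0.0, 392.3251578094931, 209.4088685344311], [0.0, 0.0, 1.0]] [[0.011, -1.0, -0.004, 38.367], [-0.989, -0.01, -0.147, 581.492], [0.147, 0.006, -0.989, 1010.418], [0.0, 0.0, 0.0, 1.0]]
scene [[383.04814486949664, 0.0, 279.1511981992643], [0.0, 383.04814486949664, 210.37564739286637], [0.0, 0.0, 1.0]] [[0.019, 1.0, 0.018, -51.787], [0.794, -0.005, -0.608, -369.887], [-0.607, 0.026, -0.794, 1477.261], [0.0, 0.0, 0.0, 1.0]]
{'clock': 0.1, 'joint_pos': array([-1.12902545e+00,  8.74414594e-02,  1.75197128e-01,  1.65978805e+00,
        7.84663093e-06,  1.57081422e+00]), 'qvel': array([-0.00199603, -0.00153465,  0.00019095, -0.0026503 ,  0.00022845,
       -0.00143436]), 'effort': array([-2.00639392e-04, -5.21559262e+01,  4.65653265e+01,  1.59337081e-02,
       -1.01794515e-05, -1.20817268e-05]), 'ee_pos': array([ 235.07557416, -497.04082238,  255.62560112]), 'orientation': array([-3.06409175e+00, -6.88010914e-01,  4.13220560e-04]), 'contact_force': array([ 0.47187831,  0.53332559, -0.32456997]), 'torque': array([ 0.01344732, -0.02377791,  0.01090063]), 'gripper_force': 0.0, 'gripper_width': 85.10770569124286}
```

View pics/top0.png

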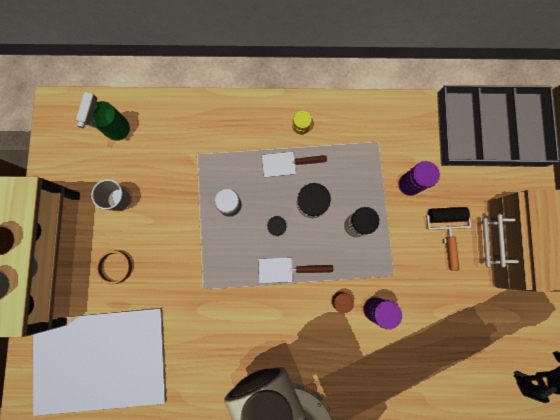

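View pics/scene0.png

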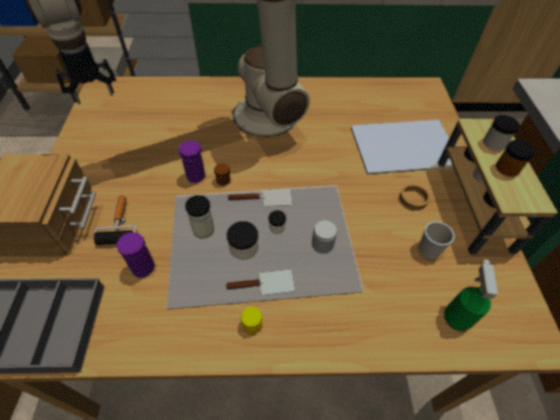

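The top view shows the tub lid at about (314,199), the tall lid at (365,221) and the pot lid at (277,226). The scene view puts them at (242,237), (199,207) and (277,219). The purple, brown and yellow look-alikes are all off the slab.

```bash
cat > h.py <<'E'
import numpy as np,cv2
from scipy.optimize import least_squares
G={"tub":(43,63),"tall":(33,118),"pot":(25,48)}
def proj(c,P):
    P=np.atleast_2d(P);q=(c["world_to_cam"][:3,:3]@P.T).T+c["world_to_cam"][:3,3]
    q=(c["intrinsics"]@q.T).T;return q[:,:2]/q[:,2:]
def ray(c,uv,z):
    R,t=c["world_to_cam"][:3,:3],c["world_to_cam"][:3,3]
    d=R.T@np.linalg.inv(c["intrinsics"])@[*uv,1];o=-R.T@t
    return o+d*(z-o[2])/d[2]
def hull(c,x,y,zt,r):
    a=np.linspace(0,2*np.pi,60)
    P=np.concatenate([np.c_[x+r*np.cos(a),y+r*np.sin(a),a*0+z] for z in(zt,zt-18)])
    return cv2.convexHull(proj(c,P).astype(np.float32))[:,0]
def cen(h):
    m=cv2.moments(h.reshape(-1,1,2));return np.array([m["m10"]/m["m00"],m["m01"]/m["m00"]]),m["m00"]
def blob(c,uv,th):
    m=(c["image"].max(2)<th).astype(np.uint8)
    n,l,s,ce=cv2.connectedComponentsWithStats(m)
    k=1+np.argmin(np.hypot(*(ce[1:]-uv).T)+1e3*(s[1:,4]<40));return ce[k],s[k]
E
python3 - <<'E'
from h import *
import pickle
d=pickle.load(open("c.pkl","rb"))
px={"tub":((314,199),(242,237)),"tall":((365,221),(199,207)),"pot":((277,226),(277,219))}
for n,(r,h) in G.items():
    for th in(40,60):
        b=[blob(d[k],px[n][i],th) for i,k in enumerate(("top","scene"))]
        f=lambda p:np.concatenate([cen(hull(d[k],*p,r))[0]-b[i][0] for i,k in enumerate(("top","scene"))])
        s=least_squares(f,[*ray(d["top"],px[n][0],h+16)[:2],h+16])
        print(n,th,[(x[0].round(1),x[1]) for x in b],[round(cen(hull(d[k],*s.x,r))[1]) for k in d],s.x.round(1),s.fun.round(1),"exp z",h+8,h+18, ray(d["top"],b[0][0],h+7).round(1))
im=cv2.resize(d["top"]["image"][140:290,190:400,::-1],None,fx=3.8,fy=3.8,interpolation=cv2.INTER_CUBIC);cv2.imwrite("pics/crop.png",im)
E
```

```text
tub 40 [(array([313.9, 199.1]), array([298, 183,  32,  33, 771], dtype=int32)), (array([242. , 235.3]), array([228, 222,  29,  27, 628], dtype=int32))] [877, 758] [605.2 -62.9  80.1] [0. 0. 0. 0.] exp z 71 81 [605.6 -63.3  70. ]
tub 60 [(array([313.7, 199.3]), array([298, 183,  33,  34, 839], dtype=int32)), (array([242. , 235.4]), array([227, 222,  31,  28, 687], dtype=int32))] [876, 757] [604.9 -62.6  79.1] [ 0.   0.   0.2 -0. ] exp z 71 81 [605.1 -62.7  70. ]
tall 40 [(array([364.7, 220.3]), array([351, 208,  28,  26, 560], dtype=int32)), (array([197.4, 205.9]), array([186, 196,  23,  21, 363], dtype=int32))] [612, 468] [ 544.3 -182.5  134.1] [ 0.1 -0.1  0.3 -0.1] exp z 126 136 [ 544.2 -182.6  125. ]
tall 60 [(array([364.7, 220.3]), array([351, 207,  28,  28, 588], dtype=int32)), (array([197.4, 206. ]), array([186, 196,  24,  21, 406], dtype=int32))] [610, 468] [ 544.2 -183.   133. ] [ 0.3 -0.   0.2  0. ] exp z 126 136 [ 544.1 -182.5  125. ]
pot 40 [(array([313.9, 199.1]), array([298, 183,  32,  33, 771], dtype=int32)), (array([276.8, 218.3]), array([269, 211,  16,  15, 183], dtype=int32))] [294, 263] [567.7  29.6  64. ] [-35.5  14.6  -1.3   8.7] exp z 56 66 [608.3 -64.8  55. ]
pot 60 [(array([276.5, 225.5]), array([268, 216,  18,  20, 280], dtype=int32)), (array([276.7, 218.3]), array([269, 211,  17,  16, 211], dtype=int32))] [294, 252] [536.3  32.9  64. ] [ 0.5 -0.  -0.2 -0.1] exp z 56 66 [536.5  34.1  55. ]
```

View pics/crop.png

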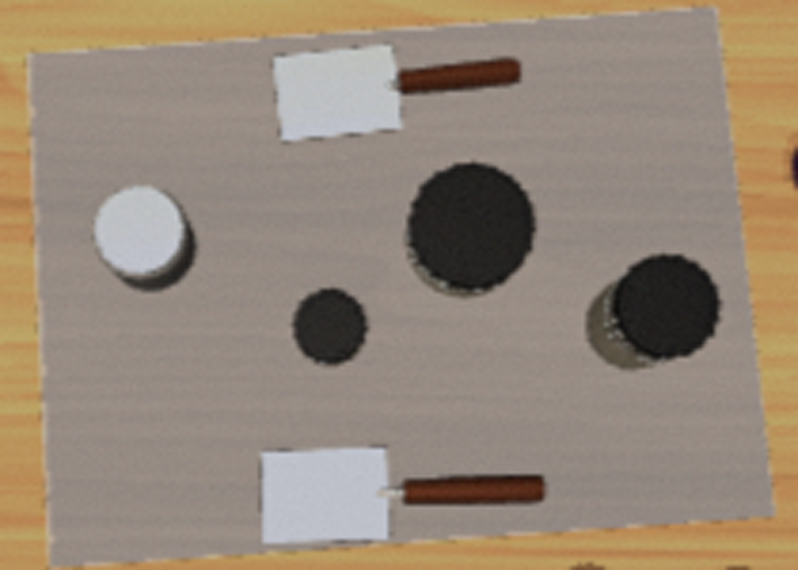

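Both cameras agree and the heights come out as expected: tub (605,-63, top 80), tall (544,-183, top 134), pot (536,33, top 64). I'll shut the gripper and go above the tub.

Call:
{"fn": "drive_tool", "kwargs": {"series": [{"linear":[0.74,0.87,0],"rotation":[0,0,0],"gripper":-1},{"linear":[0.74,0.87,0],"rotation":[0,0,0],"gripper":-1},{"linear":[0.74,0.87,0],"rotation":[0,0,0],"gripper":-1},{"linear":[0.74,0.87,0],"rotation":[0,0,0],"gripper":-1},{"linear":[0.74,0.87,0],"rotation":[0,0,0],"gripper":-1},{"linear":[0.74,0.87,0],"rotation":[0,0,0],"gripper":-1},{"linear":[0.74,0.87,0],"rotation":[0,0,0],"gripper":-1},{"linear":[0.74,0.87,0],"rotation":[0,0,0],"gripper":-1},{"linear":[0.74,0.87,0],"rotation":[0,0,0],"gripper":-1},{"linear":[0.74,0.85,0],"rotation":[0,0,0],"gripper":-1}]}}

```text
clock: 1.35
ee_pos: [606.1, -61.5, 255.9]
orientation: [-3.065, -0.689, 0.001]
contact_force: [0.6, -0.4, -0.2]
gripper_width: -0.2
gripper_force: 0.0
```

Run:
```python
from h import *
from bench import optics
c=optics.read_camera("wrist");im=c["image"][:,:,::-1].copy()
for n,(x,y,z) in {"tub":(605,-63,80),"tall":(544,-183,134),"pot":(536,33,64)}.items():
    a=np.linspace(0,2*np.pi,60);r=G[n][0]
    cv2.polylines(im,[proj(c,np.c_[x+r*np.cos(a),y+r*np.sin(a),a*0+z]).astype(int)],True,(0,255,0),1)
cv2.imwrite("pics/w1.png",im)
```

```text
(no output)
```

View pics/w1.png

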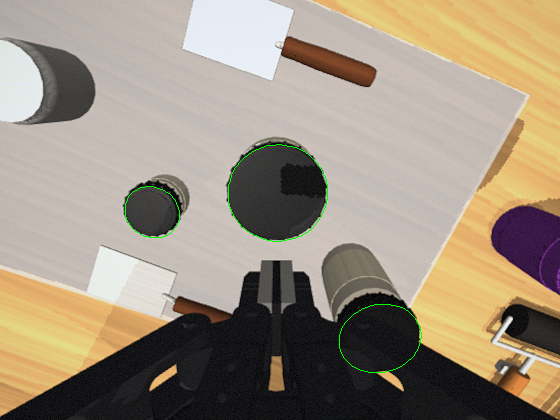

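The projected lid circles sit right on the lids in the wrist view (tub centred at (278,193)), so the positions hold. Next is the press on the tub.

Call:
{"fn": "drive_tool", "kwargs": {"series": [{"linear":[-0.02,-0.03,-1],"rotation":[0,0,0],"gripper":-1},{"linear":[0,0,-1],"rotation":[0,0,0],"gripper":-1},{"linear":[0,0,-0.8],"rotation":[0,0,0],"gripper":-1},{"linear":[0,0,-0.1],"rotation":[0,0,0],"gripper":-1},{"linear":[0,0,-0.06],"rotation":[0,0,0],"gripper":-1},{"linear":[0,0,-0.04],"rotation":[0,0,0],"gripper":-1},{"linear":[0,0,-0.04],"rotation":[0,0,0],"gripper":-1},{"linear":[0,0,-0.04],"rotation":[0,0,0],"gripper":-1},{"linear":[0,0,-0.04],"rotation":[0,0,0],"gripper":-1},{"linear":[0,0,0],"rotation":[0,0,0],"gripper":-1}]}}

```text
clock: 2.65
ee_pos: [604.7, -64.8, 100.7]
orientation: [3.065, 0.688, 0.002]
contact_force: [2.7, -1.0, 4.9]
gripper_width: 0.1
gripper_force: 2.2
```

Call:
{"fn": "drive_tool", "kwargs": {"series": [{"linear":[0,0,-0.02],"rotation":[0,0,0],"gripper":-1},{"linear":[0,0,-0.02],"rotation":[0,0,0],"gripper":-1},{"linear":[0,0,-0.02],"rotation":[0,0,0],"gripper":-1},{"linear":[0,0,-0.02],"rotation":[0,0,0],"gripper":-1},{"linear":[0,0,-0.02],"rotation":[0,0,0],"gripper":-1},{"linear":[0,0,-0.02],"rotation":[0,0,0],"gripper":-1},{"linear":[0,0,0],"rotation":[0,0,0],"gripper":-1},{"linear":[0,0,0],"rotation":[0,0,0],"gripper":-1},{"linear":[0,0,0],"rotation":[0,0,0],"gripper":-1},{"linear":[0,0,0],"rotation":[0,0,0],"gripper":-1}]}}

```text
clock: 3.9
ee_pos: [604.2, -64.7, 94.6]
orientation: [3.065, 0.688, 0.0]
contact_force: [2.2, -1.0, 6.7]
gripper_width: 0.1
gripper_force: 3.5
```

Call:
{"fn": "drive_tool", "kwargs": {"series": [{"linear":[0,0,-0.02],"rotation":[0,0,0],"gripper":-1},{"linear":[0,0,-0.015],"rotation":[0,0,0],"gripper":-1},{"linear":[0,0,0],"rotation":[0,0,0],"gripper":-1},{"linear":[0,0,0],"rotation":[0,0,0],"gripper":-1},{"linear":[0,0,0],"rotation":[0,0,0],"gripper":-1},{"linear":[0,0,0],"rotation":[0,0,0],"gripper":-1},{"linear":[0,0,0],"rotation":[0,0,0],"gripper":-1},{"linear":[0,0,0],"rotation":[0,0,0],"gripper":-1},{"linear":[0,0,0],"rotation":[0,0,0],"gripper":-1},{"linear":[0,0,0],"rotation":[0,0,0],"gripper":-1}]}}

```text
clock: 5.15
ee_pos: [604.2, -64.7, 93.6]
orientation: [3.065, 0.688, 0.001]
contact_force: [-0.1, -0.1, 11.8]
gripper_width: -0.1
gripper_force: 5.9
```

The push now grows about 5 N per mm, so the tub is closed. On to the tall jar.

Call:
{"fn": "drive_tool", "kwargs": {"series": [{"linear":[0,0,1],"rotation":[0,0,0],"gripper":-1},{"linear":[0,0,1],"rotation":[0,0,0],"gripper":-1},{"linear":[-0.4,-0.79,0],"rotation":[0,0,0],"gripper":-1},{"linear":[-0.4,-0.79,0],"rotation":[0,0,0],"gripper":-1},{"linear":[-0.4,-0.79,0],"rotation":[0,0,0],"gripper":-1},{"linear":[0,0,0],"rotation":[0,0,0],"gripper":-1},{"linear":[0,0,-0.5],"rotation":[0,0,0],"gripper":-1},{"linear":[0,0,-0.1],"rotation":[0,0,0],"gripper":-1},{"linear":[0,0,0],"rotation":[0,0,0],"gripper":-1},{"linear":[0,0,0],"rotation":[0,0,0],"gripper":-1}]}}

```text
clock: 6.4
ee_pos: [544.5, -182.9, 163.2]
orientation: [3.065, 0.689, 0.001]
contact_force: [-0.2, -0.8, 0.5]
gripper_width: 0.1
gripper_force: 0.0
```

Call:
{"fn": "drive_tool", "kwargs": {"series": [{"linear":[0,0,-0.04],"rotation":[0,0,0],"gripper":-1},{"linear":[0,0,-0.04],"rotation":[0,0,0],"gripper":-1},{"linear":[0,0,-0.03],"rotation":[0,0,0],"gripper":-1},{"linear":[0,0,-0.03],"rotation":[0,0,0],"gripper":-1},{"linear":[0,0,-0.03],"rotation":[0,0,0],"gripper":-1},{"linear":[0,0,-0.02],"rotation":[0,0,0],"gripper":-1},{"linear":[0,0,-0.02],"rotation":[0,0,0],"gripper":-1},{"linear":[0,0,-0.02],"rotation":[0,0,0],"gripper":-1},{"linear":[0,0,0],"rotation":[0,0,0],"gripper":-1},{"linear":[0,0,0],"rotation":[0,0,0],"gripper":-1}]}}

```text
clock: 7.65
ee_pos: [544.2, -183.2, 151.0]
orientation: [3.065, 0.688, 0.0]
contact_force: [1.8, 0.8, 3.7]
gripper_width: -0.1
gripper_force: 1.9
```

Call:
{"fn": "drive_tool", "kwargs": {"series": [{"linear":[0,0,-0.02],"rotation":[0,0,0],"gripper":-1},{"linear":[0,0,-0.02],"rotation":[0,0,0],"gripper":-1},{"linear":[0,0,-0.015],"rotation":[0,0,0],"gripper":-1},{"linear":[0,0,0],"rotation":[0,0,0],"gripper":-1},{"linear":[0,0,0],"rotation":[0,0,0],"gripper":-1},{"linear":[0,0,0],"rotation":[0,0,0],"gripper":-1},{"linear":[0,0,0],"rotation":[0,0,0],"gripper":-1},{"linear":[0,0,0],"rotation":[0,0,0],"gripper":-1},{"linear":[0,0,0],"rotation":[0,0,0],"gripper":-1},{"linear":[0,0,0],"rotation":[0,0,0],"gripper":-1}]}}

```text
clock: 8.9
ee_pos: [544.3, -183.2, 149.1]
orientation: [3.065, 0.688, 0.002]
contact_force: [0.6, 1.0, 10.0]
gripper_width: -0.1
gripper_force: 4.7
```

Contact force at 1.9 mm of give is 10 N, so the tall jar is closed. Now the pot.

Call:
{"fn": "drive_tool", "kwargs": {"series": [{"linear":[0,0,1],"rotation":[0,0,0],"gripper":-1},{"linear":[-0.03,0.86,0],"rotation":[0,0,0],"gripper":-1},{"linear":[-0.03,0.87,0],"rotation":[0,0,0],"gripper":-1},{"linear":[-0.03,0.87,0],"rotation":[0,0,0],"gripper":-1},{"linear":[-0.04,0.87,0],"rotation":[0,0,0],"gripper":-1},{"linear":[-0.04,0.86,0],"rotation":[0,0,0],"gripper":-1},{"linear":[0,0,0],"rotation":[0,0,0],"gripper":-1},{"linear":[0,0,-1],"rotation":[0,0,0],"gripper":-1},{"linear":[0,0,-1],"rotation":[0,0,0],"gripper":-1},{"linear":[0,0,0],"rotation":[0,0,0],"gripper":-1}]}}

```text
clock: 10.15
ee_pos: [532.9, 32.3, 94.3]
orientation: [-3.065, -0.687, 0.013]
contact_force: [-0.0, 0.0, 1.2]
gripper_width: 0.3
gripper_force: 0.0
```

Call:
{"fn": "drive_tool", "kwargs": {"series": [{"linear":[0,0,-0.1],"rotation":[0,0,0],"gripper":-1},{"linear":[0,0,-0.04],"rotation":[0,0,0],"gripper":-1},{"linear":[0,0,-0.04],"rotation":[0,0,0],"gripper":-1},{"linear":[0,0,-0.03],"rotation":[0,0,0],"gripper":-1},{"linear":[0,0,-0.03],"rotation":[0,0,0],"gripper":-1},{"linear":[0,0,-0.03],"rotation":[0,0,0],"gripper":-1},{"linear":[0,0,-0.03],"rotation":[0,0,0],"gripper":-1},{"linear":[0,0,-0.02],"rotation":[0,0,0],"gripper":-1},{"linear":[0,0,0],"rotation":[0,0,0],"gripper":-1},{"linear":[0,0,0],"rotation":[0,0,0],"gripper":-1}]}}

```text
clock: 11.4
ee_pos: [535.8, 33.3, 82.3]
orientation: [3.065, 0.688, 0.0]
contact_force: [3.4, 0.2, 4.8]
gripper_width: -0.3
gripper_force: 2.1
```

Call:
{"fn": "drive_tool", "kwargs": {"series": [{"linear":[0,0,-0.02],"rotation":[0,0,0],"gripper":-1},{"linear":[0,0,-0.02],"rotation":[0,0,0],"gripper":-1},{"linear":[0,0,-0.02],"rotation":[0,0,0],"gripper":-1},{"linear":[0,0,-0.02],"rotation":[0,0,0],"gripper":-1},{"linear":[0,0,0],"rotation":[0,0,0],"gripper":-1},{"linear":[0,0,0],"rotation":[0,0,0],"gripper":-1},{"linear":[0,0,0],"rotation":[0,0,0],"gripper":-1},{"linear":[0,0,0],"rotation":[0,0,0],"gripper":-1},{"linear":[0,0,0],"rotation":[0,0,0],"gripper":-1},{"linear":[0,0,0],"rotation":[0,0,0],"gripper":-1}]}}

```text
clock: 12.65
ee_pos: [536.1, 33.3, 79.0]
orientation: [3.065, 0.688, 0.002]
contact_force: [1.8, -0.3, 8.6]
gripper_width: -0.2
gripper_force: 4.8
```

Call:
{"fn": "drive_tool", "kwargs": {"series": [{"linear":[0,0,-0.015],"rotation":[0,0,0],"gripper":-1},{"linear":[0,0,0],"rotation":[0,0,0],"gripper":-1},{"linear":[0,0,0],"rotation":[0,0,0],"gripper":-1},{"linear":[0,0,0],"rotation":[0,0,0],"gripper":-1},{"linear":[0,0,0],"rotation":[0,0,0],"gripper":-1},{"linear":[0,0,0],"rotation":[0,0,0],"gripper":-1},{"linear":[0,0,0],"rotation":[0,0,0],"gripper":-1},{"linear":[0,0,0],"rotation":[0,0,0],"gripper":-1},{"linear":[0,0,0],"rotation":[0,0,0],"gripper":-1},{"linear":[0,0,0],"rotation":[0,0,0],"gripper":-1}]}}

```text
clock: 13.9
ee_pos: [536.1, 33.3, 78.6]
orientation: [3.065, 0.688, 0.002]
contact_force: [1.2, -0.7, 11.8]
gripper_width: -0.0
gripper_force: 5.9
```

Call:
{"fn": "drive_tool", "kwargs": {"series": [{"linear":[0,0,0.5],"rotation":[0,0,0],"gripper":-1},{"linear":[0,0,1],"rotation":[0,0,0],"gripper":-1},{"linear":[0,0,1],"rotation":[0,0,0],"gripper":-1},{"linear":[0,0,1],"rotation":[0,0,0],"gripper":-1},{"linear":[-0.8,0,0],"rotation":[0,0,0],"gripper":-1},{"linear":[-0.8,0,0],"rotation":[0,0,0],"gripper":-1},{"linear":[-0.8,0,0],"rotation":[0,0,0],"gripper":-1},{"linear":[0,0,0],"rotation":[0,0,0],"gripper":-1},{"linear":[0,0,0],"rotation":[0,0,0],"gripper":-1},{"linear":[0,0,0],"rotation":[0,0,0],"gripper":-1}]}}

```text
clock: 15.15
ee_pos: [416.1, 33.3, 252.0]
orientation: [-3.065, -0.688, 0.002]
contact_force: [-0.6, -0.4, -0.1]
gripper_width: -0.0
gripper_force: 0.0
```

Run:
```python
from h import *
from bench import optics
c=optics.read_camera("wrist");a=c["image"][:,:,::-1]
s=optics.read_camera("scene")["image"][170:310,160:370,::-1]
cv2.imwrite("pics/w2.png",a);cv2.imwrite("pics/s2.png",cv2.resize(s,None,fx=3.8,fy=3.8,interpolation=cv2.INTER_CUBIC))
```

```text
(no output)
```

View pics/w2.png

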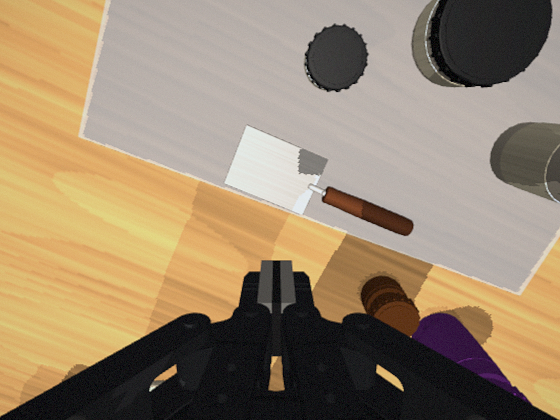

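View pics/s2.png

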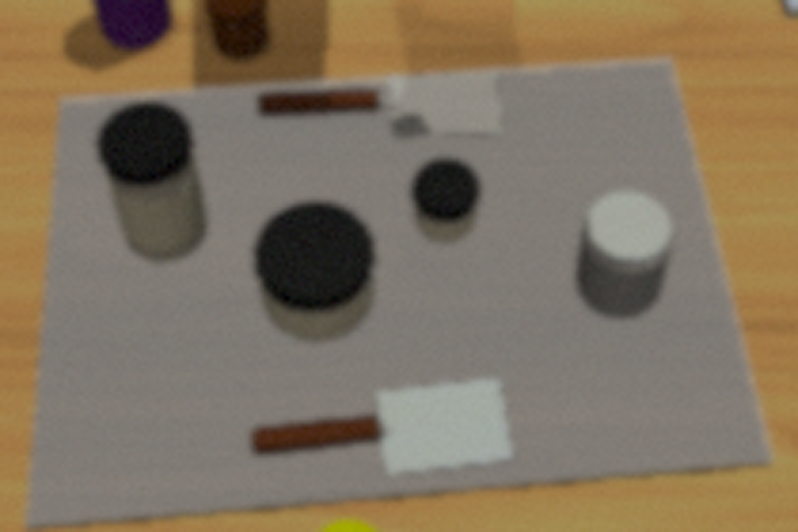

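In both views all three jars are upright where they stood, at (145,140), (315,255) and (445,190) in the scene crop. No neck shows under the lids, and the knives and tin haven't moved. The arm is clear, so I'm handing in.

```bash
python3 -c "
from bench import workorder
print(workorder.sign_off())"
```

```text
the job is handed in; nothing more can be done
None
```

I pressed all three lids closed in the order asked (tub, tall jar, small pot), reading 10–12 N at the end of each press. Nothing else looked disturbed in the final views, and I handed the job in at about 15 s; no verdict came back.

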